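# Spread a heap of ring castings and lift out the signet with spring tongs

### The job

A little heap of freshly pickled ring castings lies on the scorched soldering board and must not be touched with the fingers any more. Take the copper spring tongs from their wooden stand and with them spread the heap into a single layer, all five castings lying flat on the board with clear gaps of at least 15 mm between neighbours; then close the tongs across the outside of the signet ring (the only one with a flat head), one jaw on either side of its round band, and lift it at least 60 mm above the board. Finish holding it up there in the tongs, with the four plain bands still spread out flat on the board and the things standing around left alone.

Things in the scene. Friction and masses are not known exactly. Their poses are not given: they have to be found in the camera images.
- board: scorched brown fibre soldering board, fixed, 140 (its x) x 266 (its y) mm; origin at the centre of its underside on the bench, its flat top is 16 mm above that. The heap lies at its middle: four castings flat, in a square of about 34 mm between centres along the board's x and y, the signet at one of the two +x corners with its head to about +x, and a fifth on top of them
- signet: signet casting, 42 g: a round silver-grey band like the others (outer diameter 30, hole 20, 10 tall) with a flat head, 22 wide, standing out to 20 mm from the band's centre. Starts flat in the lower layer of the heap. Origin: centre of the band's underside; z up, +x points from the centre to the head, so the jaws can take the round band at +y and -y
- signet_center (a point): centre of the signet's band, 5 mm above its underside
- band_a: plain silver-grey ring casting, a straight round band: outer diameter 30, hole 20, 10 tall, 35 g. Origin: centre of its underside as it lies flat at the start, z up. It starts flat on the board, in the lower layer of the heap
- band_b: plain silver-grey ring casting, a straight round band: outer diameter 30, hole 20, 10 tall, 35 g. Origin: centre of its underside as it lies flat at the start, z up. It starts flat on the board, in the lower layer of the heap
- band_c: plain silver-grey ring casting, a straight round band: outer diameter 30, hole 20, 10 tall, 35 g. Origin: centre of its underside as it lies flat at the start, z up. It starts flat on the board, in the lower layer of the heap
- band_d: plain silver-grey ring casting, a straight round band: outer diameter 30, hole 20, 10 tall, 35 g. Origin: centre of its underside as it lies flat at the start, z up. It starts lying flat on top of the other four, which touch or nearly touch one another beneath it
- band_a_center (a point): centre of band_a, 5 mm above its underside (21 mm above the bench when it lies flat on the board)
- band_b_center (a point): centre of band_b, 5 mm above its underside (21 mm above the bench when it lies flat on the board)
- band_c_center (a point): centre of band_c, 5 mm above its underside (21 mm above the bench when it lies flat on the board)
- band_d_center (a point): centre of band_d, 5 mm above its underside (21 mm above the bench when it lies flat on the board)
- stand: dark wooden tool stand, fixed, 58 x 96 x 50 mm, with a slot (15 in x, 67 in y, 42 deep) in which the tongs stand tips down, and three thin punches up to 78 mm high in a row of holes on its -x side; origin at the centre of its underside
- tongs: copper spring tongs, 148 mm long, 90 g, upright in the stand's slot, tips down: a strip 12 mm wide (10 at the tips), 3 thick, bent to a bow at the top, with two arms. Origin: midway between the tips at tip height; z up to the bow, y across the arms (squeeze along y). Untouched, the jaws are 56 mm apart inside. Both arms move alike: the tips stay under the middle of the gripper
- tongs_grip (a point): grip point: between the ribbed outsides of the arms, 104 mm above the tips, 44 below the top of the bow (gripped here, the bow stays clear of the gripper's body). The arms measure 44 mm over their outsides here; squeezed to 40 mm the jaws are 43 mm apart inside, at 36 mm 30 apart, at 27 mm shut
- tongs_tips (a point): midway between the two tips, at tip height. Shut, the two tips together are 10 x 6 mm and fit into a band's hole; as the arms close, the tips rise or sink by no more than 2 mm against the gripper
- tongs_jaw (a joint): closing angle: 0 = sprung open, 0.37 rad = tips shut, 0.17 to 0.19 = closed on a band. The bow springs the arms open with 3 N at the grip point, rising to 16 N when shut: a light squeeze carries the tongs with open jaws; gripping force above about 30 N shuts them firmly
- flux_jar: bystander, leave alone: small white jar with blue lid, 53 mm wide, 58 tall, loose
- third_hand: bystander, leave alone: weighted clip base, red disc 50 mm wide with black knob and steel clip, 41 tall, loose
- pocket_scale: bystander, leave alone: flat black pocket scale, 110 x 72 x 21 mm, loose
- stand_slot (a point): middle of the slot's floor, 8 mm above the bench: the tips of the tongs stand here at the start

How it is judged:
On the way, in this order (a step that is already met when the one before it is completed fails the run):
1. the tongs are gripped and lifted out of the stand (contact force between the fingers and tongs above 1 N and distance between tongs_tips and stand_slot above 0.06 m), for 0.1 s.
2. the heap is spread into one layer: all five castings flat on the board, every two of them at least 42 mm apart centre to centre (12 mm gap between bands) (horizontal distance between band_a_center and band_b_center above 0.042 m and horizontal distance between each of band_a_center, band_b_center and band_c_center above 0.042 m and horizontal distance between each of band_a_center, band_b_center, band_c_center and band_d_center above 0.042 m and horizontal distance between each of band_a_center, band_b_center, band_c_center, band_d_center and signet_center above 0.042 m and z of band_a_center in the frame of board between 0.018 and 0.024 m and z of band_b_center in the frame of board between 0.018 and 0.024 m and z of band_c_center in the frame of board between 0.018 and 0.024 m and z of band_d_center in the frame of board between 0.018 and 0.024 m and z of signet_center in the frame of board between 0.018 and 0.024 m), for 0.2 s.
At the end, for the whole second after the job is handed in: Gripper holds the tongs, jaws closed across the outside of the signet's band (joint 0.155 to 0.215) and pressing on it; band centre at least 70 mm above the board's underside, still, touching neither board nor robot; the four bands flat on the board, centres at least 40 mm apart (contact force between the fingers and tongs above 1 N and z of signet_center in the frame of board above 0.07 m and contact force between tongs and signet above 0.6 N and value of joint tongs_jaw between 0.155 and 0.215 rad and contact force between each of board, the arm and signet below 0.05 N and linear speed of signet below 0.03 m/s and horizontal distance between band_a_center and band_b_center above 0.04 m and horizontal distance between each of band_a_center, band_b_center and band_c_center above 0.04 m and horizontal distance between each of band_a_center, band_b_center, band_c_center and band_d_center above 0.04 m and z of band_a_center in the frame of board between 0.018 and 0.024 m and z of band_b_center in the frame of board between 0.018 and 0.024 m and z of band_c_center in the frame of board between 0.018 and 0.024 m and z of band_d_center in the frame of board between 0.018 and 0.024 m); the arm keeps its last pose, push and grip.
It fails at once if a casting is touched by the gripper (contact force between any of the fingers, the arm and band_a above 0.3 N or contact force between any of the fingers, the arm and band_b above 0.3 N or contact force between any of the fingers, the arm and band_c above 0.3 N or contact force between any of the fingers, the arm and band_d above 0.3 N or contact force between any of the fingers, the arm and signet above 0.3 N).
It fails at once if a casting falls off the board (height (world z) of any of band_a_center, band_b_center, band_c_center, band_d_center, signet_center below 0.014 m).
It fails at once if a bystander (flux jar, third hand, scale) is shifted by more than 20 mm (distance of any of flux_jar, third_hand, pocket_scale from where it was at the start of the episode above 0.02 m).
It also fails if it takes over 59 s, if anything falls off the work surface, if the arm or the gripper's body presses on something with over 40 N, if the wrist force passes 120 N, or if a joint passes its speed limit or range.

### The arm

A 7-joint arm with a two-finger parallel gripper is mounted at the origin on a cart in front of the work surface, level with it; the furniture and walls round the work are solid. World frame = base frame: x ahead of the robot, y to its left, z up, the work surface at z = 0. Lengths are in m, angles in rad, forces in N, time in s.
With the tool pointing down it reaches from about 0.4 to 0.85 m from the base axis. Payload 4.5 kg.
Tool frame: the origin (TCP) lies midway between the tips of the shut fingers; the grasp point (between the pads) lies 19 mm behind it; z points along the fingers, y is the line along which they close (so a half turn about z gives the same grasp; the last joint's range is limited). The gripper opens to 88 mm and grips with 3 to 60 N. Pads are 18 mm wide; open, the fingers measure 123 mm over their backs; the gripper's body (75 mm by 187 mm) begins 45 mm behind the grasp point.
Start: joints at [-1.246, 0.689, -0.195, 1.565, 0.157, 0.902, -0.215], TCP at [0.179, 0.599, 0.239] pointing down, gripper open.
Joint ranges: [-3.01, 3.01], [-0.46, 2.08], [-1.47, 1.51], [0.13, 2.56], [-1, 4.14], [0.04, 2.09], [-2.66, 2.66]. Speed limits (rad/s): [2.57, 2.57, 3.14, 3.14, 3.14, 3.14, 3.14].

### API

Orientations are given as a unit quaternion [x, y, z, w].
In Python, from plant import * gives the robot as it stands.
- The arm moves only by the tool send_rows, never from a script. Its argument "targets" is a list of rows, each a list of 2 entries, a list of its own where there are three numbers: the shift along the tool's x, y, z in units of 0.3 m (1.0 is 0.3 m), then the turn, a rotation vector about the tool's x, y, z in units of pi rad (1.0 is pi rad). A call has 1 to 12 rows; each row is the pose to reach, as a shift and turn from the pose commanded when the call began, along the tool's axes at that moment, turning the shorter way round; what a row does not reach only later rows make up. A row lasts 1/8 s, in which the tool goes at most 62.5 mm and 10.7 degrees, less where a joint would pass 70% of its speed; a pose out of reach is approached as far as the arm can. A call with a number of a shift or a turn outside -1 to 1 is refused whole. A call with a gripper value outside its range is refused whole. "fingers" is the opening, from 0 (shut) to 1 (fully open), set as the call begins (left out, the last holds). The fingers move at their own pace and stop on an object; "newtons" is the grip in N (left out, the last holds). Time passes only in rows, so rows that repeat a pose let the fingers close. It gives the time, the measured TCP pose, the force, the opening and the grip force at its end, in the units of the state.
- get_state(): the state, without advancing time (a new reading comes with each control period).
- snapshot(name): name is "scene" or "top" or "wrist"; returns a dict with "img" (480x640x3 uint8, blue, green, red), "fx", "fy", "cx", "cy" (pixels), "cam_to_world" (4x4, takes a point from camera to world coordinates); the wrist camera has in their place "T_tool_cam" (4x4, takes a point from camera to tool coordinates, whose origin is the TCP and whose axes are the flange's). Camera axes: x right, y down, z forward; pixel columns grow to the right and rows downward; lengths in m; the calibration is good to about 2 mm. The wrist camera is an equidistant fisheye: a pixel r from the principal point sees the ray r / f radians off the axis. A picture is of the moment at which its call begins: read the wrist's pose just before it. There is no depth.
- finish_job(): hands the job in; it is judged then, once.
The state is a dict: "clock": time; "q": joint angles; "qd": joint speeds; "joint_torque": joint torques, N m; "tool_pos": TCP position; "eef_rot": TCP orientation; "contact_force": force on the tool from outside, world axes, zero at the start; "moment": the same for the moment, N m; "opening": opening from 0.0 (shut) to 1.0 (fully open); "finger_force": force on a finger pad.
Only numpy, scipy, OpenCV 4.12 (cv2) and the standard library are available. Lean on these libraries where they do the work, as an engineer would, in place of code of your own. Each camera call takes 0.05 s, during which the arm holds its last target. There are 200 camera calls.

## Working session

There is one attempt and no reset: what is moved stays moved. The work goes in short steps, Python scripts to look and compute and a tool call to move; the robot and the scene stay as the last step left them, time stands still between calls to the robot, and variables do not carry over. Pictures are saved under pics/ and viewed, at most 12 in all, crops included, and the job is handed in when it is done.

Besides the shell and the picture viewer there is one more tool, called as a command line: name --argument value ..., lists and objects as JSON in quotes. send_rows: Moves the arm, as the interface text tells. Its arguments: {"type":"object","properties":{"targets":{"type":"array"},"fingers":{"type":"number"},"newtons":{"type":"number"}},"required":["targets"]}

```bash
mkdir -p pics; ls; python3 - <<'E'
from plant import *
import cv2,numpy as np
s=get_state();print(s)
for n in("top","scene"):
    d=snapshot(n);cv2.imwrite(f"pics/{n}0.png",d["img"]);np.savez(f"{n}cal.npz",**{k:v for k,v in d.items() if k!="img"});print(n,d["fx"],d["cx"],d["cy"],np.round(d["cam_to_world"],4).tolist())
E
```

```text
pics
{'clock': 0.0, 'q': array([-1.24620021,  0.68997944, -0.19454443,  1.56632725,  0.15731212,
        0.9025166 , -0.21508281]), 'qd': array([ 0.00071678, -0.00077311,  0.00076801,  0.00190446, -0.00055128,
       -0.00160456,  0.00021831]), 'joint_torque': array([ 4.20690312e-04, -5.27565837e+01, -1.26712661e+00, -1.53427666e+01,
       -5.27697417e-02,  6.49065987e-03,  1.58971320e-04]), 'tool_pos': array([0.17905156, 0.59814529, 0.23791813]), 'eef_rot': array([ 1.44821648e-01,  9.89457350e-01, -9.15032703e-04, -7.03680066e-05]), 'contact_force': array([0.80256469, 0.33526541, 0.37154028]), 'moment': array([-0.00022656, -0.03503369,  0.00320742]), 'finger_force': 0.0, 'opening': 1.0000538413535258}
top 486.8086760575365 309.6665336693865 241.75216757439972 [[0.0038, -0.9831, 0.1831, 0.3931], [-1.0, -0.004, -0.0009, 0.0281], [0.0017, -0.1831, -0.9831, 1.1232], [0.0, 0.0, 0.0, 1.0]]
scene 483.6640572763471 322.04227381304753 246.200223757046 [[0.5455, -0.4927, 0.678, -0.0243], [-0.8379, -0.3043, 0.4531, -0.376], [-0.017, -0.8153, -0.5788, 0.6032], [0.0, 0.0, 0.0, 1.0]]
```

View pics/top0.png

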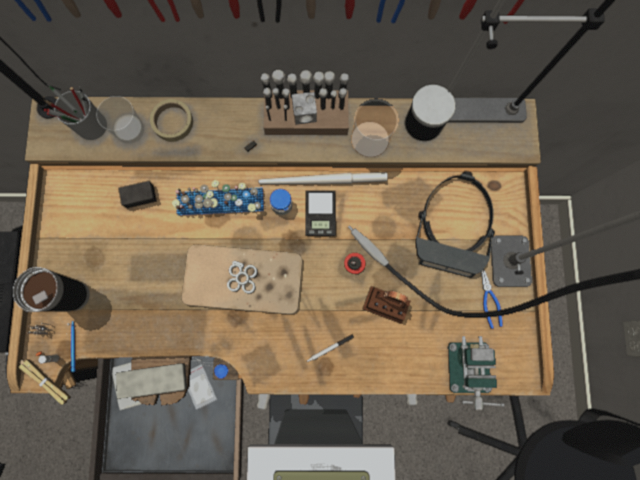

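View pics/scene0.png

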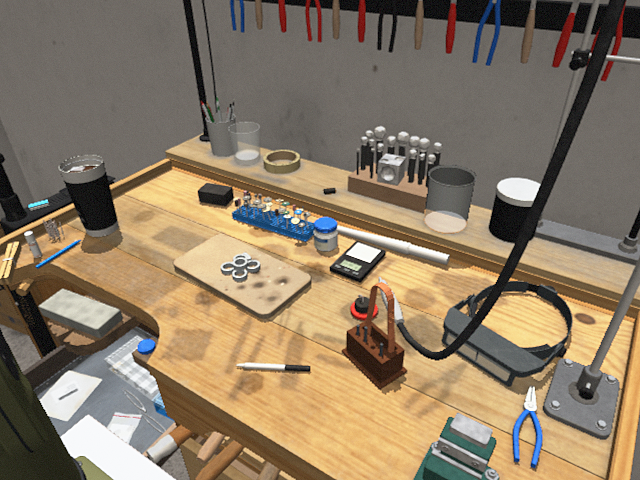

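The top view shows the board at about (243,279), heap (242,277), stand (387,304) with the bow up to about (400,295), the red third hand at (355,263), the scale (321,213) and the jar (281,201). The scene view agrees. Next I'll zoom in on the heap and stand.

```bash
cat > h.py <<'E'
import numpy as np,cv2
from scipy.spatial.transform import Rotation as R
def cal(n): return np.load(f"{n}cal.npz")
def ray(n,uv):
    c=cal(n);T=c["cam_to_world"];uv=np.atleast_2d(uv).astype(float)
    d=np.c_[(uv[:,0]-c["cx"])/c["fx"],(uv[:,1]-c["cy"])/c["fy"],np.ones(len(uv))]@T[:3,:3].T
    return T[:3,3],d
def onplane(n,uv,z):
    o,d=ray(n,uv);return o+d*((z-o[2])/d[:,2])[:,None]
def proj(n,P):
    c=cal(n);T=c["cam_to_world"];p=(np.atleast_2d(P)-T[:3,3])@T[:3,:3]
    return np.c_[c["fx"]*p[:,0]/p[:,2]+c["cx"],c["fy"]*p[:,1]/p[:,2]+c["cy"]]
def tri(n1,uv1,n2,uv2):
    a,d=ray(n1,uv1);b,e=ray(n2,uv2);d=d[0];e=e[0]
    s=np.linalg.lstsq(np.c_[d,-e],b-a,rcond=None)[0];p,q=a+d*s[0],b+e*s[1];return (p+q)/2,np.linalg.norm(p-q)
E
python3 - <<'E'
from h import *
t=cv2.imread("pics/top0.png");s=cv2.imread("pics/scene0.png")
f=lambda im,x,y,w,h,W,H:cv2.resize(im[y:y+h,x:x+w],(W,H),interpolation=cv2.INTER_CUBIC)
o=np.vstack([np.hstack([f(t,210,250,64,48,400,300),f(t,355,275,64,48,400,300)]),np.hstack([f(s,200,240,80,60,400,300),f(s,335,275,80,120,200,300),np.zeros((300,200,3),np.uint8)])])
cv2.imwrite("pics/z0.png",o)
g=cv2.cvtColor(t,cv2.COLOR_BGR2HSV)
# board mask: compare colours
print(g[290,200],g[260,200],g[330,200],g[300,160])
for p in[(243,279),(200,290),(295,260)]: print(t[p[1],p[0]],onplane("top",[p],.016))
E
```

```text
[ 16  79 183] [ 17  81 188] [ 16  99 142] [ 17  82 134]
[126 159 186] [[0.51230867 0.17875811 0.016     ]]
[126 157 183] [[0.48687267 0.27565602 0.016     ]]
[124 151 169] [[0.55655579 0.06058403 0.016     ]]
```

View pics/z0.png

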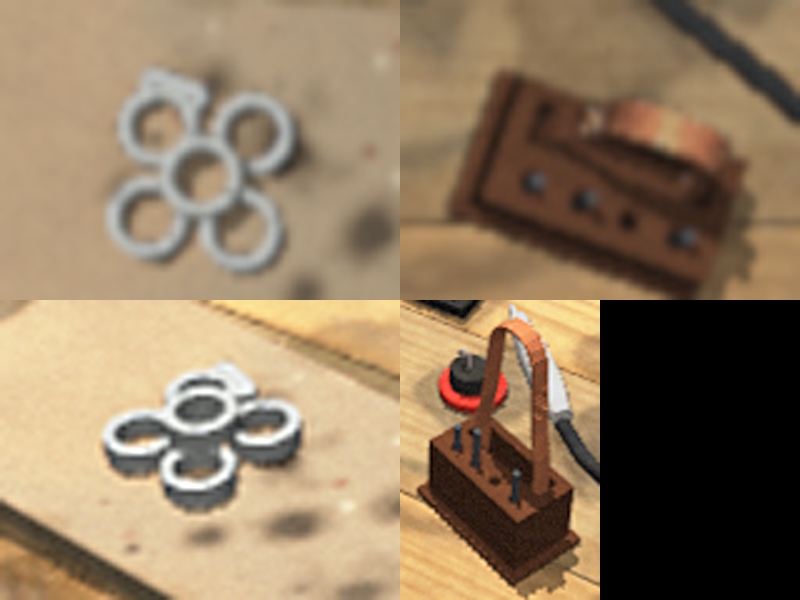

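```bash
python3 - <<'E'
from h import *
f=lambda x,y:(355+x/6.25,275+y/6.25)
# stand outline corners (base flange)
print("base corners",onplane("top",[f(450,215),f(508,70),f(745,155),f(690,290)],.006).round(3).tolist())
print("slot ends z50",onplane("top",[f(540,105),f(712,200)],.05).round(3).tolist())
# bow apex: top crop (672,125)?, scene crop right scale2.5 (516,330)
print("apex",tri("top",[f(668,122)],"scene",[(335+(516-400)/2.5,275+(325-300)/2.5)]))
t=cv2.imread("pics/top0.png")
g=lambda x,y:(210+x/6.25,250+y/6.25)
lo=onplane("top",[g(158,128),g(257,134),g(150,218),g(241,228)],.026);print("low",lo.round(4).tolist(),lo.mean(0))
print("top",onplane("top",[g(202,175)],.036))
print("board corners",onplane("top",[(189,246),(302,252),(299,313),(183,305)],.016).round(3).tolist())
print("red",onplane("top",[(355,265)],.01),"jar",onplane("top",[(281,201)],.058))
E
```

```text
base corners [[0.446, -0.241, 0.006], [0.499, -0.264, 0.006], [0.468, -0.349, 0.006], [0.419, -0.327, 0.006]]
slot ends z50 [[0.482, -0.263, 0.05], [0.449, -0.322, 0.05]]
apex (array([ 0.43303103, -0.21375253,  0.22394433]), np.float64(0.09549260251719015))
low [[0.5305, 0.1955, 0.026], [0.5285, 0.1595, 0.026], [0.4979, 0.1973, 0.026], [0.4944, 0.1644, 0.026]] [0.51281312 0.17915852 0.026     ]
top [[0.51239522 0.17762461 0.036     ]]
board corners [[0.588, 0.306, 0.016], [0.575, 0.045, 0.016], [0.436, 0.05, 0.016], [0.453, 0.313, 0.016]]
red [[ 0.54635329 -0.07769799  0.01      ]] jar [[0.68496653 0.09225594 0.058     ]]
```

```bash
python3 - <<'E'
from h import *
f=lambda x,y:(355+(x-400)/6.25,275+y/6.25)
p=onplane("top",[f(450,215),f(508,70),f(745,155),f(690,290)],.006);print("base corners",p.round(3).tolist(),p.mean(0))
print("slot ends z50",onplane("top",[f(540,105),f(712,200)],.05).round(3).tolist())
print("apex",tri("top",[f(668,122)],"scene",[(335+(516-400)/2.5,275+(325-300)/2.5)]))
E
```

```text
base corners [[0.445, -0.095, 0.006], [0.498, -0.117, 0.006], [0.467, -0.203, 0.006], [0.418, -0.182, 0.006]] [ 0.45719467 -0.14917848  0.006     ]
slot ends z50 [[0.482, -0.122, 0.05], [0.449, -0.182, 0.05]]
apex (array([ 0.46789231, -0.1487002 ,  0.15224705]), np.float64(1.776271820978652e-05))
```

```bash
cat >> h.py <<'E'
import json,os
def cmd():
    if os.path.exists("cmd.json"):
        d=json.load(open("cmd.json"));return np.array(d["p"]),R.from_quat(d["q"])
    return np.array([.179,.599,.239]),R.from_quat([.1448,.98946,0,0])
def down(yaw): # tool y at world angle yaw(deg), z down
    a=np.radians(yaw);y=np.array([np.cos(a),np.sin(a),0]);z=np.array([0,0,-1.]);x=np.cross(y,z)
    return R.from_matrix(np.c_[x,y,z])
def rows(way,save=True):
    """way: (pos,yaw,nrows,interp) -> rows from the commanded pose; saves the end as commanded"""
    p0,r0=cmd();out=[];pp,pr=p0,r0
    for p,yaw,n,interp in way:
        p=np.array(p,float);r=down(yaw)
        for k in range(n):
            a=(k+1)/n if interp else 1
            q=pp+(p-pp)*a;rr=pr*R.from_rotvec((pr.inv()*r).as_rotvec()*a)
            sh=r0.inv().apply(q-p0)/.3;tu=(r0.inv()*rr).as_rotvec()/np.pi
            out.append([[round(float(v),4)+0. for v in sh],[round(float(v),4)+0. for v in tu]])
        pp,pr=p,r
    m=np.abs(np.array(out)).max()
    print(len(out),"rows; max",m,"; end",pp.round(4));print(json.dumps(out))
    if save and m<=1 and len(out)<=12:
        l=out[-1];P=p0+r0.apply(np.array(l[0])*.3);Q=r0*R.from_rotvec(np.array(l[1])*np.pi)
        json.dump({"p":P.tolist(),"q":Q.as_quat().tolist()},open("cmd.json","w"))
    else: print("NOT SAVED")
E
python3 - <<'E'
from h import *
rows([((.40,.35,.28),70,7,0)]);rows([((.45,.08,.28),66,6,0)]);rows([((.45,-.15,.28),65,8,0)])
E
```

```text
7 rows; max 0.9436 ; end [0.4  0.35 0.28]
[[[-0.9436, -0.5841, -0.1367], [0.0, 0.0, 0.0186]], [[-0.9436, -0.5841, -0.1367], [0.0, 0.0, 0.0186]], [[-0.9436, -0.5841, -0.1367], [0.0, 0.0, 0.0186]], [[-0.9436, -0.5841, -0.1367], [0.0, 0.0, 0.0186]], [[-0.9436, -0.5841, -0.1367], [0.0, 0.0, 0.0186]], [[-0.9436, -0.5841, -0.1367], [0.0, 0.0, 0.0186]], [[-0.9436, -0.5841, -0.1367], [0.0, 0.0, 0.0186]]]
6 rows; max 0.7887 ; end [0.45 0.08 0.28]
[[[-0.4644, -0.7887, 0.0], [0.0, 0.0, 0.0222]], [[-0.4644, -0.7887, 0.0], [0.0, 0.0, 0.0222]], [[-0.4644, -0.7887, 0.0], [0.0, 0.0, 0.0222]], [[-0.4644, -0.7887, 0.0], [0.0, 0.0, 0.0222]], [[-0.4644, -0.7887, 0.0], [0.0, 0.0, 0.0222]], [[-0.4644, -0.7887, 0.0], [0.0, 0.0, 0.0222]]]
8 rows; max 0.7004 ; end [ 0.45 -0.15  0.28]
[[[-0.3118, -0.7004, 0.0], [0.0, 0.0, 0.0056]], [[-0.3118, -0.7004, 0.0], [0.0, 0.0, 0.0056]], [[-0.3118, -0.7004, 0.0], [0.0, 0.0, 0.0056]], [[-0.3118, -0.7004, 0.0], [0.0, 0.0, 0.0056]], [[-0.3118, -0.7004, 0.0], [0.0, 0.0, 0.0056]], [[-0.3118, -0.7004, 0.0], [0.0, 0.0, 0.0056]], [[-0.3118, -0.7004, 0.0], [0.0, 0.0, 0.0056]], [[-0.3118, -0.7004, 0.0], [0.0, 0.0, 0.0056]]]
```

send_rows --targets '[[[-0.944,-0.584,-0.137],[0,0,0.019]],[[-0.944,-0.584,-0.137],[0,0,0.019]],[[-0.944,-0.584,-0.137],[0,0,0.019]],[[-0.944,-0.584,-0.137],[0,0,0.019]],[[-0.944,-0.584,-0.137],[0,0,0.019]],[[-0.944,-0.584,-0.137],[0,0,0.019]],[[-0.944,-0.584,-0.137],[0,0,0.019]]]' --fingers 1

```text
clock: 0.98
tool_pos: [0.4016, 0.3479, 0.2797]
eef_rot: [0.177, 0.984, -0.0, 0.0]
contact_force: [-0.4, 0.2, 0.8]
opening: 1.005
finger_force: 0.0
```

send_rows --targets '[[[-0.464,-0.789,0],[0,0,0.022]],[[-0.464,-0.789,0],[0,0,0.022]],[[-0.464,-0.789,0],[0,0,0.022]],[[-0.464,-0.789,0],[0,0,0.022]],[[-0.464,-0.789,0],[0,0,0.022]],[[-0.464,-0.789,0],[0,0,0.022]]]'

```text
clock: 1.72
tool_pos: [0.4495, 0.0797, 0.2795]
eef_rot: [0.209, 0.978, 0.0, -0.0]
contact_force: [0.4, 1.5, -0.0]
opening: 1.002
finger_force: 0.0
```

send_rows --targets '[[[-0.312,-0.7,0],[0,0,0.006]],[[-0.312,-0.7,0],[0,0,0.006]],[[-0.312,-0.7,0],[0,0,0.006]],[[-0.312,-0.7,0],[0,0,0.006]],[[-0.312,-0.7,0],[0,0,0.006]],[[-0.312,-0.7,0],[0,0,0.006]],[[-0.312,-0.7,0],[0,0,0.006]],[[-0.312,-0.7,0],[0,0,0.006]]]'

```text
clock: 2.72
tool_pos: [0.45, -0.1486, 0.2798]
eef_rot: [0.216, 0.976, 0.0, -0.0]
contact_force: [0.0, 0.5, -0.5]
opening: 1.0
finger_force: 0.0
```

```bash
sed -i 's/,4)+0\./,3)+0./g' h.py; python3 - <<'E'
from plant import *
import cv2,numpy as np
from h import *
s=get_state();d=snapshot("wrist");cv2.imwrite("pics/w1.png",d["img"])
np.savez("w1.npz",p=s["tool_pos"],q=s["eef_rot"],T=d["T_tool_cam"],f=d["fx"],cx=d["cx"],cy=d["cy"])
print(d["fx"],d["fy"],d["cx"],d["cy"],d["T_tool_cam"].round(4).tolist(),s["tool_pos"],s["eef_rot"],cmd()[0],cmd()[1].as_quat(),s["clock"])
E
```

```text
371.64829954431775 371.64829954431775 320.49754437218246 235.61929639524448 [[0.001, -0.9531, -0.3027, 0.0789], [1.0, 0.0009, 0.0006, 0.0009], [-0.0003, -0.3027, 0.9531, -0.1454], [0.0, 0.0, 0.0, 1.0]] [ 0.44999057 -0.14861227  0.27984887] [ 2.15983586e-01  9.76396950e-01  2.94338118e-04 -8.01510488e-06] [ 0.45000077 -0.14998865  0.28001   ] [0.21646868 0.97628956 0.         0.        ] 2.725
```

View pics/w1.png

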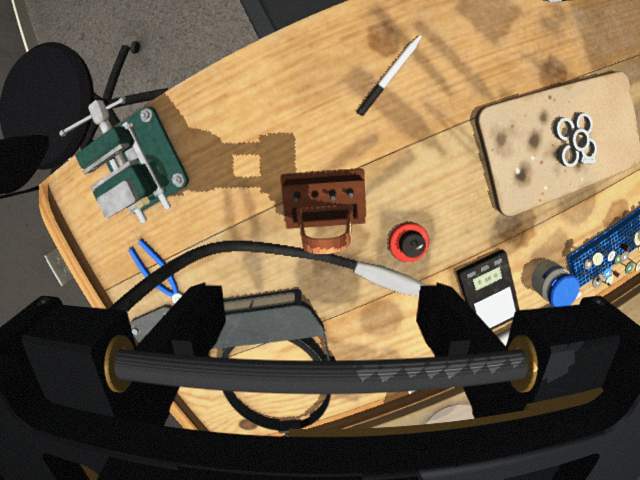

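The wrist view shows the stand at about (324,197), bow at (327,230), third hand (410,242), and the heap at (575,140). Now I'll segment the stand and bow.

```bash
cat >> h.py <<'E'
def wray(w,uv):
    uv=np.atleast_2d(uv).astype(float)-[w["cx"],w["cy"]];r=np.linalg.norm(uv,axis=1);t=r/w["f"]
    s=np.sin(t)/np.maximum(r,1e-9);d=np.c_[uv*s[:,None],np.cos(t)]
    T=w["T"];Rt=R.from_quat(w["q"]);return w["p"]+Rt.apply(T[:3,3]),Rt.apply(d@T[:3,:3].T)
def wplane(w,uv,z):
    o,d=wray(w,uv);return o+d*((z-o[2])/d[:,2])[:,None]
E
python3 - <<'E'
from h import *
w=np.load("w1.npz");im=cv2.imread("pics/w1.png");sub=im[160:262,270:380]
hsv=cv2.cvtColor(im,cv2.COLOR_BGR2HSV)
for p in[(327,240),(305,225),(295,200),(287,215),(324,180),(270,210)]:print(p,hsv[p[1],p[0]])
cv2.imwrite("pics/z1.png",cv2.resize(sub,(770,714)[0:2] and (640,594),interpolation=cv2.INTER_CUBIC))
for c,z in [((410,242),.03),((575,140),.036),((480,105),.016),((632,72),.016),((505,214),.016)]:print(c,wplane(w,[c],z).round(3))
E
```

```text
(327, 240) [  9 165 173]
(305, 225) [  9 165 110]
(295, 200) [90  4 57]
(287, 215) [ 11 185  62]
(324, 180) [  8 148  31]
(270, 210) [ 18 114 213]
(410, 242) [[ 0.543 -0.077  0.03 ]]
(575, 140) [[0.511 0.169 0.036]]
(480, 105) [[0.431 0.063 0.016]]
(632, 72) [[0.462 0.331 0.016]]
(505, 214) [[0.568 0.05  0.016]]
```

View pics/z1.png

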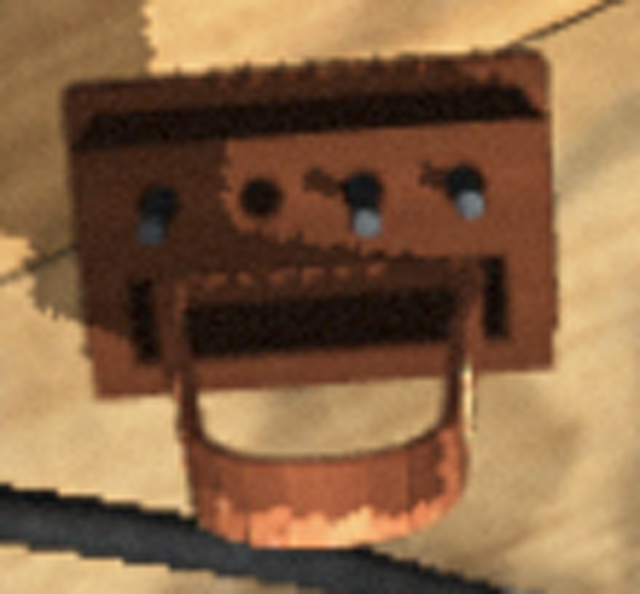

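```bash
python3 - <<'E'
from h import *
w=np.load("w1.npz");f=lambda l:np.array(l,float)/5.818+[270,160]
a=lambda v:np.degrees(np.arctan2(v[1],v[0]))
s=wplane(w,f([(132,283),(500,257),(508,338),(142,362)]),.05);print("slot",s.round(4).tolist(),s.mean(0),"size",np.linalg.norm(s[1]-s[0]),np.linalg.norm(s[2]-s[1]),"yaw",a(s[1]-s[0]),a(s[2]-s[3]))
t=wplane(w,f([(75,148),(547,117),(553,368),(97,397)]),.05);print("top",t.mean(0),np.linalg.norm(t[1]-t[0]),np.linalg.norm(t[2]-t[3]),a(t[1]-t[0]),a(t[2]-t[3]))
b=wplane(w,f([(252,195),(157,215) ,(365,222),(470,205)]),.05)
b=wplane(w,f([(158,203),(262,196),(362,190),(464,184)]),.05);print("holes",a(b[3]-b[0]),np.linalg.norm(np.diff(b,axis=0),axis=1),b.mean(0))
m=wplane(w,f([(196,460),(465,440),(200,525),(460,500)]),.14);print("bow",m.mean(0),a(m[1]-m[0]))
# arms outer at z=.11 approx at rim level
E
```

```text
slot [[0.4482, -0.1783, 0.05], [0.4715, -0.1167, 0.05], [0.4858, -0.1214, 0.05], [0.4621, -0.1831, 0.05]] [ 0.46689511 -0.14986417  0.05      ] size 0.0658366237363408 0.01506441817615432 yaw 69.28424135619723 69.01012464143986
top [ 0.45813699 -0.14630874  0.05      ] 0.08327634907090428 0.08284176650266772 68.96820037644392 68.89914691266621
holes 68.76433982978237 [0.01844496 0.01768237 0.01806932] [ 0.44687593 -0.14239368  0.05      ]
bow [ 0.46872655 -0.1504692   0.14      ] 69.55930905135585
```

```bash
python3 - <<'E'
from h import *
rows([((.4672,-.15,.21),69,4,0),((.4672,-.15,.0945),69,6,1),((.4672,-.15,.0945),69,2,0)])
E
```

```text
12 rows; max 0.618 ; end [ 0.4672 -0.15    0.0945]
[[[-0.052, 0.024, 0.233], [0.0, 0.0, -0.022]], [[-0.052, 0.024, 0.233], [0.0, 0.0, -0.022]], [[-0.052, 0.024, 0.233], [0.0, 0.0, -0.022]], [[-0.052, 0.024, 0.233], [0.0, 0.0, -0.022]], [[-0.052, 0.024, 0.298], [0.0, 0.0, -0.022]], [[-0.052, 0.024, 0.362], [0.0, 0.0, -0.022]], [[-0.052, 0.024, 0.426], [0.0, 0.0, -0.022]], [[-0.052, 0.024, 0.49], [0.0, 0.0, -0.022]], [[-0.052, 0.024, 0.554], [0.0, 0.0, -0.022]], [[-0.052, 0.024, 0.618], [0.0, 0.0, -0.022]], [[-0.052, 0.024, 0.618], [0.0, 0.0, -0.022]], [[-0.052, 0.024, 0.618], [0.0, 0.0, -0.022]]]
```

send_rows --targets '[[[-0.052,0.024,0.233],[0,0,-0.022]],[[-0.052,0.024,0.233],[0,0,-0.022]],[[-0.052,0.024,0.233],[0,0,-0.022]],[[-0.052,0.024,0.233],[0,0,-0.022]],[[-0.052,0.024,0.298],[0,0,-0.022]],[[-0.052,0.024,0.362],[0,0,-0.022]],[[-0.052,0.024,0.426],[0,0,-0.022]],[[-0.052,0.024,0.49],[0,0,-0.022]],[[-0.052,0.024,0.554],[0,0,-0.022]],[[-0.052,0.024,0.618],[0,0,-0.022]],[[-0.052,0.024,0.618],[0,0,-0.022]],[[-0.052,0.024,0.618],[0,0,-0.022]]]' --fingers 1

```text
clock: 4.28
tool_pos: [0.4676, -0.1506, 0.0957]
eef_rot: [0.184, 0.983, -0.0, 0.001]
contact_force: [-0.3, 0.8, 0.2]
opening: 1.001
finger_force: 0.0
```

send_rows --targets '[[[0,0,0],[0,0,0]],[[0,0,0],[0,0,0]],[[0,0,0],[0,0,0]],[[0,0,0],[0,0,0]],[[0,0,0],[0,0,0]]]' --fingers 0.45 --newtons 20

```text
clock: 4.9
tool_pos: [0.467, -0.1501, 0.0944]
eef_rot: [0.184, 0.983, 0.0, 0.0]
contact_force: [0.5, 0.1, 2.1]
opening: 0.462
finger_force: 6.4
```

```bash
python3 - <<'E'
from h import *
rows([((.4672,-.15,.22),69,6,1),((.48,-.02,.22),76,6,1)]);rows([((.48,.18,.22),86,10,0)])
E
```

```text
12 rows; max 0.42 ; end [ 0.48 -0.02  0.22]
[[[0.0, 0.0, -0.07], [0.0, 0.0, 0.0]], [[0.0, 0.0, -0.139], [0.0, 0.0, 0.0]], [[0.0, 0.0, -0.209], [0.0, 0.0, 0.0]], [[0.0, 0.0, -0.279], [0.0, 0.0, 0.0]], [[0.0, 0.0, -0.348], [0.0, 0.0, 0.0]], [[0.0, 0.0, -0.418], [0.0, 0.0, 0.0]], [[0.019, 0.07, -0.418], [0.0, 0.0, -0.007]], [[0.039, 0.14, -0.418], [0.0, 0.0, -0.013]], [[0.058, 0.21, -0.418], [0.0, 0.0, -0.02]], [[0.077, 0.28, -0.418], [0.0, 0.0, -0.026]], [[0.096, 0.35, -0.418], [0.0, 0.0, -0.033]], [[0.116, 0.42, -0.418], [0.0, 0.0, -0.039]]]
10 rows; max 0.647 ; end [0.48 0.18 0.22]
[[[0.161, 0.647, 0.0], [0.0, 0.0, -0.056]], [[0.161, 0.647, 0.0], [0.0, 0.0, -0.056]], [[0.161, 0.647, 0.0], [0.0, 0.0, -0.056]], [[0.161, 0.647, 0.0], [0.0, 0.0, -0.056]], [[0.161, 0.647, 0.0], [0.0, 0.0, -0.056]], [[0.161, 0.647, 0.0], [0.0, 0.0, -0.056]], [[0.161, 0.647, 0.0], [0.0, 0.0, -0.056]], [[0.161, 0.647, 0.0], [0.0, 0.0, -0.056]], [[0.161, 0.647, 0.0], [0.0, 0.0, -0.056]], [[0.161, 0.647, 0.0], [0.0, 0.0, -0.056]]]
```

send_rows --targets '[[[0,0,-0.07],[0,0,0]],[[0,0,-0.139],[0,0,0]],[[0,0,-0.209],[0,0,0]],[[0,0,-0.279],[0,0,0]],[[0,0,-0.348],[0,0,0]],[[0,0,-0.418],[0,0,0]],[[0.019,0.07,-0.418],[0,0,-0.007]],[[0.039,0.14,-0.418],[0,0,-0.013]],[[0.058,0.21,-0.418],[0,0,-0.02]],[[0.077,0.28,-0.418],[0,0,-0.026]],[[0.096,0.35,-0.418],[0,0,-0.033]],[[0.116,0.42,-0.418],[0,0,-0.039]]]'

```text
clock: 6.4
tool_pos: [0.4795, -0.0197, 0.2196]
eef_rot: [0.123, 0.992, -0.0, -0.0]
contact_force: [-0.2, -0.1, -0.7]
opening: 0.451
finger_force: 5.2
```

send_rows --targets '[[[0.04,0.16,0],[0,0,-0.014]],[[0.08,0.32,0],[0,0,-0.028]],[[0.12,0.48,0],[0,0,-0.042]],[[0.161,0.647,0],[0,0,-0.056]],[[0.161,0.647,0],[0,0,-0.056]],[[0.161,0.647,0],[0,0,-0.056]],[[0.161,0.647,0],[0,0,-0.056]],[[0.161,0.647,0],[0,0,-0.056]]]'

```text
clock: 7.4
tool_pos: [0.4806, 0.1783, 0.2198]
eef_rot: [0.037, 0.999, -0.0, -0.0]
contact_force: [1.1, -0.4, -1.2]
opening: 0.452
finger_force: 5.2
```

```bash
cat >> h.py <<'E'
def wsnap(name):
    from plant import get_state,snapshot
    s=get_state();d=snapshot("wrist");cv2.imwrite(f"pics/{name}.png",d["img"])
    np.savez(f"{name}.npz",p=s["tool_pos"],q=s["eef_rot"],T=d["T_tool_cam"],f=d["fx"],cx=d["cx"],cy=d["cy"])
    print(s["clock"],s["tool_pos"].round(4),s["opening"],s["finger_force"],cmd()[0].round(4));return np.load(f"{name}.npz"),d["img"]
E
python3 - <<'E'
from h import *
wsnap("w2")
E
```

```text
7.4 [0.4806 0.1783 0.2198] 0.4515971073969687 5.235349461436272 [0.4801 0.1801 0.22  ]
```

View pics/w2.png

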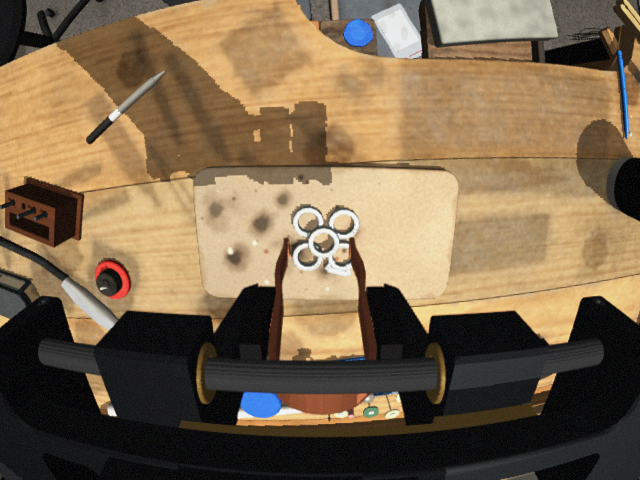

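The tongs hang straight in the gripper, tips at about (288,240) and (353,240). The heap shows below: rings at (308,221), (343,222), (322,241), (307,257) and the signet at (340,257). I'll measure them.

```bash
cat >> h.py <<'E'
def rings(im,roi,sat=45,val=110,mina=15):
    x0,y0,x1,y1=roi;c=im[y0:y1,x0:x1];k=4;c=cv2.resize(c,None,fx=k,fy=k,interpolation=cv2.INTER_CUBIC)
    h=cv2.cvtColor(c,cv2.COLOR_BGR2HSV);m=((h[...,1]<sat)&(h[...,2]>val)).astype(np.uint8)
    cs,hi=cv2.findContours(m,cv2.RETR_CCOMP,cv2.CHAIN_APPROX_NONE);o=[]
    for q,hh in zip(cs,hi[0]):
        a=cv2.contourArea(q)/k/k
        if a<mina: continue
        M=cv2.moments(q);b=cv2.boundingRect(q)
        o.append(("hole" if hh[3]>=0 else "outer",(M["m10"]/M["m00"]+.5)/k-.5+x0,(M["m01"]/M["m00"]+.5)/k-.5+y0,a,b[2]/k,b[3]/k))
    return o,c,m
E
python3 - <<'E'
from h import *
w=np.load("w2.npz");im=cv2.imread("pics/w2.png");Rt=R.from_quat(w["q"])
t=wplane(w,[(290,240),(351,240)],.133);print("tips in tool",Rt.inv().apply(t-w["p"]).round(4).tolist(),np.linalg.norm(t[1]-t[0]))
o,c,m=rings(im,(280,195,370,285))
for r in o:print("w",r[0],np.round(r[1:],1),wplane(w,[r[1:3]],.026).round(4)[0],wplane(w,[r[1:3]],.036).round(4)[0])
tp=cv2.imread("pics/top0.png");o2,c2,m2=rings(tp,(218,252,268,302))
for r in o2:print("t",r[0],np.round(r[1:],1),onplane("top",[r[1:3]],.026).round(4)[0],onplane("top",[r[1:3]],.036).round(4)[0])
z=lambda a:cv2.resize(a,(390,390));g=lambda a:cv2.cvtColor(a*255,cv2.COLOR_GRAY2BGR)
cv2.imwrite("pics/z2.png",cv2.resize(np.hstack([z(c),z(g(m))]),(780,390)))
E
```

```text
tips in tool [[0.0017, -0.019, 0.0868], [0.0018, 0.0212, 0.0868]] 0.0402304374771723
w outer [ 324.9  247.2 1965.6   67.    67.5] [0.5218 0.1805 0.026 ] [0.5183 0.1807 0.036 ]
w hole [306.6 257.1 259.   19.5  19.5] [0.5308 0.1621 0.026 ] [0.527  0.1627 0.036 ]
w hole [323.3 242.5 321.9  21.   20.5] [0.517  0.1794 0.026 ] [0.5136 0.1795 0.036 ]
w outer [305.9 219.6 324.3  31.2  30. ] [0.4929 0.1646 0.026 ] [0.4903 0.1652 0.036 ]
t outer [241.5 277.2 676.2  30.8  33.2] [0.5154 0.181  0.026 ] [0.5143 0.1796 0.036 ]
t hole [248.  286.1  53.    8.5   9.2] [0.4953 0.1657 0.026 ] [0.4943 0.1644 0.036 ]
t hole [233.2 284.3  53.7   8.8   8.5] [0.4991 0.1992 0.026 ] [0.4981 0.1976 0.036 ]
t hole [241.8 277.8  52.7   8.8   8.5] [0.514  0.1802 0.026 ] [0.5129 0.1788 0.036 ]
t hole [249.7 270.9  48.5   8.2   8.8] [0.5296 0.1626 0.026 ] [0.5284 0.1614 0.036 ]
t hole [235.  269.8  51.2   8.5   8.5] [0.5321 0.1962 0.026 ] [0.5308 0.1947 0.036 ]
```

View pics/z2.png

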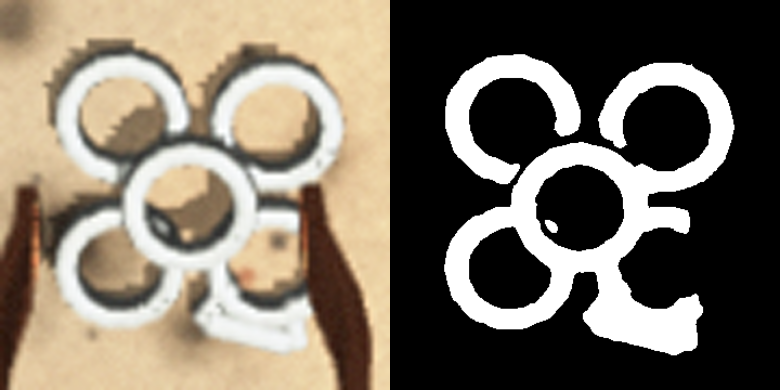

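```bash
python3 - <<'E'
from h import *
rows([((.5145,.179,.16),86,5,1),((.5145,.179,.116),86,4,1),((.5145,.179,.116),86,3,0)])
E
```

```text
12 rows; max 0.347 ; end [0.5145 0.179  0.116 ]
[[[-0.023, 0.001, 0.04], [0.0, 0.0, 0.0]], [[-0.046, 0.002, 0.08], [0.0, 0.0, 0.0]], [[-0.069, 0.003, 0.12], [0.0, 0.0, 0.0]], [[-0.092, 0.003, 0.16], [0.0, 0.0, 0.0]], [[-0.115, 0.004, 0.2], [0.0, 0.0, 0.0]], [[-0.115, 0.004, 0.237], [0.0, 0.0, 0.0]], [[-0.115, 0.004, 0.273], [0.0, 0.0, 0.0]], [[-0.115, 0.004, 0.31], [0.0, 0.0, 0.0]], [[-0.115, 0.004, 0.347], [0.0, 0.0, 0.0]], [[-0.115, 0.004, 0.347], [0.0, 0.0, 0.0]], [[-0.115, 0.004, 0.347], [0.0, 0.0, 0.0]], [[-0.115, 0.004, 0.347], [0.0, 0.0, 0.0]]]
```

send_rows --targets '[[[-0.023,0.001,0.04],[0,0,0]],[[-0.046,0.002,0.08],[0,0,0]],[[-0.069,0.003,0.12],[0,0,0]],[[-0.092,0.003,0.16],[0,0,0]],[[-0.115,0.004,0.2],[0,0,0]],[[-0.115,0.004,0.237],[0,0,0]],[[-0.115,0.004,0.273],[0,0,0]],[[-0.115,0.004,0.31],[0,0,0]],[[-0.115,0.004,0.347],[0,0,0]],[[-0.115,0.004,0.347],[0,0,0]],[[-0.115,0.004,0.347],[0,0,0]],[[-0.115,0.004,0.347],[0,0,0]]]'

```text
clock: 8.95
tool_pos: [0.5153, 0.1786, 0.1161]
eef_rot: [0.035, 0.999, 0.0, 0.0]
contact_force: [0.5, -0.1, -1.5]
opening: 0.453
finger_force: 5.2
```

send_rows --targets '[[[0,0,0],[0,0,0]],[[0,0,0],[0,0,0]],[[0,0,0],[0,0,0]],[[0,0,0],[0,0,0]]]' --fingers 0.35 --newtons 22

```text
clock: 9.45
tool_pos: [0.5153, 0.1786, 0.116]
eef_rot: [0.035, 0.999, 0.0, 0.0]
contact_force: [-0.1, -0.1, 3.9]
opening: 0.406
finger_force: 22.1
```

send_rows --targets '[[[0,0,-0.02],[0,0,0]],[[0,0,-0.04],[0,0,0]],[[0,0,-0.06],[0,0,0]],[[0,0,-0.08],[0,0,0]],[[0,0,-0.1],[0,0,0]],[[0,0,-0.1],[0,0,0]]]'

```text
clock: 10.2
tool_pos: [0.5153, 0.1786, 0.1463]
eef_rot: [0.035, 0.999, 0.0, 0.001]
contact_force: [-0.1, -0.4, -1.0]
opening: 0.404
finger_force: 22.1
```

```bash
python3 - <<'E'
from h import *
p,q=cmd();json.dump({"p":[p[0],p[1],p[2]+.03],"q":q.as_quat().tolist()},open("cmd.json","w"))
w,im=wsnap("w3");s=None
from plant import snapshot
tp=snapshot("top")["img"];sc=snapshot("scene")["img"]
z=lambda a,x,y,ww,h:cv2.resize(a[y:y+h,x:x+ww],(400,300),interpolation=cv2.INTER_CUBIC)
cv2.imwrite("pics/z3.png",np.vstack([np.hstack([z(im,220,165,200,150),z(sc,180,190,120,90)]),np.hstack([z(tp,182,235,120,90),z(im,0,0,640,480)])]))
E
```

```text
10.2 [0.5153 0.1786 0.1463] 0.4040209929305738 22.079727027409035 [0.5146 0.1789 0.1459]
```

View pics/z3.png

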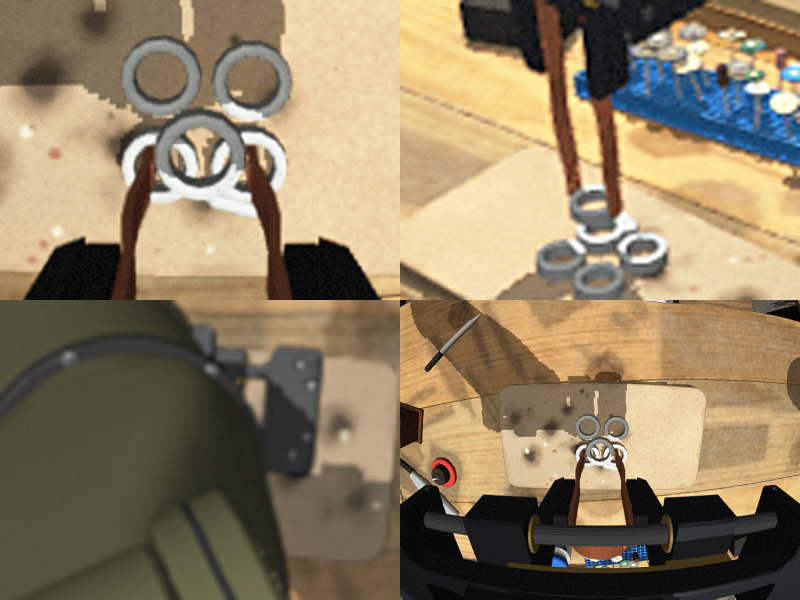

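```bash
python3 - <<'E'
from h import *
rows([((.5165,.27,.146),86,5,1),((.5165,.27,.107),86,4,1),((.5165,.27,.107),86,2,0)])
rows([((.5165,.27,.107),86,4,0),((.5165,.27,.14),86,4,1)])
E
```

```text
11 rows; max 0.303 ; end [0.5165 0.27   0.107 ]
[[[0.003, 0.061, 0.0], [0.0, 0.0, 0.0]], [[0.006, 0.121, 0.0], [0.0, 0.0, 0.0]], [[0.009, 0.182, 0.0], [0.0, 0.0, 0.0]], [[0.012, 0.243, 0.0], [0.0, 0.0, 0.0]], [[0.015, 0.303, 0.0], [0.0, 0.0, 0.0]], [[0.015, 0.303, 0.032], [0.0, 0.0, 0.0]], [[0.015, 0.303, 0.065], [0.0, 0.0, 0.0]], [[0.015, 0.303, 0.097], [0.0, 0.0, 0.0]], [[0.015, 0.303, 0.13], [0.0, 0.0, 0.0]], [[0.015, 0.303, 0.13], [0.0, 0.0, 0.0]], [[0.015, 0.303, 0.13], [0.0, 0.0, 0.0]]]
8 rows; max 0.11 ; end [0.5165 0.27   0.14  ]
[[[0.0, 0.0, 0.0], [0.0, 0.0, 0.0]], [[0.0, 0.0, 0.0], [0.0, 0.0, 0.0]], [[0.0, 0.0, 0.0], [0.0, 0.0, 0.0]], [[0.0, 0.0, 0.0], [0.0, 0.0, 0.0]], [[0.0, 0.0, -0.028], [0.0, 0.0, 0.0]], [[0.0, 0.0, -0.055], [0.0, 0.0, 0.0]], [[0.0, 0.0, -0.083], [0.0, 0.0, 0.0]], [[0.0, 0.0, -0.11], [0.0, 0.0, 0.0]]]
```

send_rows --targets '[[[0.003,0.061,0],[0,0,0]],[[0.006,0.121,0],[0,0,0]],[[0.009,0.182,0],[0,0,0]],[[0.012,0.243,0],[0,0,0]],[[0.015,0.303,0],[0,0,0]],[[0.015,0.303,0.032],[0,0,0]],[[0.015,0.303,0.065],[0,0,0]],[[0.015,0.303,0.097],[0,0,0]],[[0.015,0.303,0.13],[0,0,0]],[[0.015,0.303,0.13],[0,0,0]],[[0.015,0.303,0.13],[0,0,0]]]'

```text
clock: 11.72
tool_pos: [0.517, 0.2694, 0.1068]
eef_rot: [0.036, 0.999, 0.0, 0.0]
contact_force: [-0.4, 0.2, -0.9]
opening: 0.401
finger_force: 22.1
```

send_rows --targets '[[[0,0,0],[0,0,0]],[[0,0,0],[0,0,0]],[[0,0,0],[0,0,0]],[[0,0,0],[0,0,0]],[[0,0,-0.028],[0,0,0]],[[0,0,-0.055],[0,0,0]],[[0,0,-0.083],[0,0,0]],[[0,0,-0.11],[0,0,0]]]' --fingers 0.455 --newtons 20

```text
clock: 12.72
tool_pos: [0.517, 0.2695, 0.1406]
eef_rot: [0.035, 0.999, 0.0, 0.0]
contact_force: [-1.3, 0.9, -1.1]
opening: 0.458
finger_force: 5.0
```

```bash
python3 - <<'E'
from h import *
rows([((.485,.19,.20),86,6,1),((.485,.19,.20),86,3,0)])
E
```

```text
9 rows; max 0.273 ; end [0.485 0.19  0.2  ]
[[[0.014, -0.045, -0.033], [0.0, 0.0, 0.0]], [[0.029, -0.091, -0.067], [0.0, 0.0, 0.0]], [[0.043, -0.136, -0.1], [0.0, 0.0, 0.0]], [[0.057, -0.182, -0.134], [0.0, 0.0, 0.0]], [[0.072, -0.227, -0.167], [0.0, 0.0, 0.0]], [[0.086, -0.273, -0.2], [0.0, 0.0, 0.0]], [[0.086, -0.273, -0.2], [0.0, 0.0, 0.0]], [[0.086, -0.273, -0.2], [0.0, 0.0, 0.0]], [[0.086, -0.273, -0.2], [0.0, 0.0, 0.0]]]
```

send_rows --targets '[[[0.014,-0.045,-0.033],[0,0,0]],[[0.029,-0.091,-0.067],[0,0,0]],[[0.043,-0.136,-0.1],[0,0,0]],[[0.057,-0.182,-0.134],[0,0,0]],[[0.072,-0.227,-0.167],[0,0,0]],[[0.086,-0.273,-0.2],[0,0,0]],[[0.086,-0.273,-0.2],[0,0,0]],[[0.086,-0.273,-0.2],[0,0,0]],[[0.086,-0.273,-0.2],[0,0,0]]]' --fingers 0.2 --newtons 40

```text
clock: 13.85
tool_pos: [0.4853, 0.1903, 0.1994]
eef_rot: [0.035, 0.999, 0.0, -0.0]
contact_force: [-0.1, -0.7, -0.9]
opening: 0.345
finger_force: 43.0
```

```bash
cat >> h.py <<'E'
def look(name,roi=(230,170,460,300)):
    w,im=wsnap(name);o,c,m=rings(im,roi,sat=70,val=80)
    for r in o: print(r[0],np.round(r[1:],1),wplane(w,[r[1:3]],.026).round(4)[0])
    x0,y0,x1,y1=260,180,400,270;h=cv2.cvtColor(im[y0:y1,x0:x1],cv2.COLOR_BGR2HSV)
    k=((h[...,0]<13)&(h[...,1]>110)&(h[...,2]<140)).astype(np.uint8);n,l,st,_=cv2.connectedComponentsWithStats(k)
    for i in range(1,n):
        if st[i,4]>60:
            ys,xs=np.nonzero(l==i);t=ys.min();e=xs[ys<=t+2]
            uv=(e.mean()+x0,t+y0);Rt=R.from_quat(w["q"]);print("copper",uv,e.min()+x0,e.max()+x0,"tool",Rt.inv().apply(wplane(w,[uv],w["p"][2]-.0864)-w["p"]).round(4))
    return w,im,m
E
python3 - <<'E'
from h import *
look("w4")
E
```

```text
13.85 [0.4853 0.1903 0.1994] 0.34456107474497577 43.02553703135345 [0.485  0.1899 0.1999]
outer [314.3 293.8  23.2   5.2   5.8] [0.5658 0.18   0.026 ]
outer [250.4 286.2  28.7   6.8   6.8] [0.5541 0.1194 0.026 ]
outer [262.8 260.1  16.4  10.8   6.5] [0.5281 0.1348 0.026 ]
outer [320.4 269.8 291.   22.5  33. ] [0.5413 0.1875 0.026 ]
outer [425.3 255.   57.7  19.   16.5] [0.534  0.2871 0.026 ]
outer [339.2 255.8 180.4  18.8  25. ] [0.5286 0.2057 0.026 ]
outer [288.7 258.8 355.2  30.2  31. ] [0.5283 0.1591 0.026 ]
outer [438.6 247.5  27.3   8.    8.8] [0.5275 0.3001 0.026 ]
outer [237.2 245.6  41.7   8.2   8.5] [0.5124 0.1125 0.026 ]
outer [264.3 228.7  19.3   9.8   6.5] [0.498  0.1398 0.026 ]
outer [412.6 237.2 986.2  53.8  32. ] [0.5154 0.2743 0.026 ]
hole [431.6 233.9  20.8   7.2   5.2] [0.5135 0.2927 0.026 ]
hole [407.6 237.7 297.   20.2  19.8] [0.5156 0.2696 0.026 ]
outer [270.3 222.   29.5  11.8   9.2] [0.4922 0.146  0.026 ]
outer [442.  220.1  58.7   9.8  20.5] [0.5009 0.3027 0.026 ]
outer [330.8 225.9 847.7  34.   34.5] [0.4996 0.1998 0.026 ]
hole [330.9 226.2 334.7  21.5  20.2] [0.4999 0.1997 0.026 ]
outer [293.  223.6 895.   34.2  34.8] [0.4951 0.1662 0.026 ]
hole [293.2 224.1 320.8  21.   20.8] [0.4956 0.1663 0.026 ]
hole [293.9 207.8  16.7  14.5   3.5] [0.4807 0.1682 0.026 ]
outer [364.6 175.6 187.8  32.2  17.5] [0.4562 0.2318 0.026 ]
copper (np.float64(315.2), np.int64(238)) 313 317 tool [[ 0.0032 -0.0024  0.0864]]
copper (np.float64(322.0), np.int64(239)) 320 324 tool [[0.0025 0.0021 0.0864]]
```

```bash
python3 - <<'E'
from h import *
y=86
rows([((.498,.1997,.135),y,4,1),((.498,.1997,.135),y,2,0),((.498,.1997,.106),y,4,1),((.498,.1997,.106),y,1,0)])
rows([((.467,.2155,.106),y,6,1),((.467,.2155,.106),y,1,0),((.4705,.2145,.106),y,1,1),((.4705,.2145,.106),y,1,0),((.4705,.2145,.135),y,2,1)])
E
```

```text
11 rows; max 0.313 ; end [0.498  0.1997 0.106 ]
[[[-0.01, 0.009, 0.054], [0.0, 0.0, 0.0]], [[-0.02, 0.018, 0.108], [0.0, 0.0, 0.0]], [[-0.031, 0.027, 0.162], [0.0, 0.0, 0.0]], [[-0.041, 0.035, 0.216], [0.0, 0.0, 0.0]], [[-0.041, 0.035, 0.216], [0.0, 0.0, 0.0]], [[-0.041, 0.035, 0.216], [0.0, 0.0, 0.0]], [[-0.041, 0.035, 0.241], [0.0, 0.0, 0.0]], [[-0.041, 0.035, 0.265], [0.0, 0.0, 0.0]], [[-0.041, 0.035, 0.289], [0.0, 0.0, 0.0]], [[-0.041, 0.035, 0.313], [0.0, 0.0, 0.0]], [[-0.041, 0.035, 0.313], [0.0, 0.0, 0.0]]]
11 rows; max 0.107 ; end [0.4705 0.2145 0.135 ]
[[[0.018, 0.008, 0.0], [0.0, 0.0, 0.0]], [[0.036, 0.015, 0.0], [0.0, 0.0, 0.0]], [[0.053, 0.023, 0.0], [0.0, 0.0, 0.0]], [[0.071, 0.031, 0.0], [0.0, 0.0, 0.0]], [[0.089, 0.038, 0.0], [0.0, 0.0, 0.0]], [[0.107, 0.046, 0.0], [0.0, 0.0, 0.0]], [[0.107, 0.046, 0.0], [0.0, 0.0, 0.0]], [[0.095, 0.043, 0.0], [0.0, 0.0, 0.0]], [[0.095, 0.043, 0.0], [0.0, 0.0, 0.0]], [[0.095, 0.043, -0.048], [0.0, 0.0, 0.0]], [[0.095, 0.043, -0.097], [0.0, 0.0, 0.0]]]
```

send_rows --targets '[[[-0.01,0.009,0.054],[0,0,0]],[[-0.02,0.018,0.108],[0,0,0]],[[-0.031,0.027,0.162],[0,0,0]],[[-0.041,0.035,0.216],[0,0,0]],[[-0.041,0.035,0.216],[0,0,0]],[[-0.041,0.035,0.216],[0,0,0]],[[-0.041,0.035,0.241],[0,0,0]],[[-0.041,0.035,0.265],[0,0,0]],[[-0.041,0.035,0.289],[0,0,0]],[[-0.041,0.035,0.313],[0,0,0]],[[-0.041,0.035,0.313],[0,0,0]]]'

```text
clock: 15.28
tool_pos: [0.498, 0.199, 0.1051]
eef_rot: [0.035, 0.999, -0.0, -0.001]
contact_force: [-0.5, -0.1, -1.7]
opening: 0.345
finger_force: 43.0
```

```bash
python3 - <<'E'
from h import *
w,im,m=look("w5")
z=lambda a,x,y,ww,h:cv2.resize(a[y:y+h,x:x+ww],(400,300),interpolation=cv2.INTER_CUBIC)
from plant import snapshot
sc=snapshot("scene")["img"]
cv2.imwrite("pics/z5.png",np.hstack([z(im,240,170,160,120),z(sc,180,200,120,90)]))
E
```

```text
15.275 [0.498  0.199  0.1051] 0.3454138232370561 43.02513943752274 [0.4705 0.2144 0.1351]
outer [234.6 293.6 106.2  13.8  14.2] [0.5282 0.1389 0.026 ]
outer [319.2 284.7 343.5  36.8  24.8] [0.5249 0.1973 0.026 ]
outer [269.6 284.  396.5  44.   25.2] [0.5223 0.1642 0.026 ]
outer [318.9 267.1 103.6  15.5  10.5] [0.5122 0.198  0.026 ]
outer [359.1 247.6  28.5   7.8  16.2] [0.5006 0.2248 0.026 ]
outer [351.3 244.3  43.6   9.   12. ] [0.498  0.2198 0.026 ]
outer [414.4 232.   17.    6.    7.2] [0.4925 0.2613 0.026 ]
outer [ 277.9  244.6 2659.8  114.    47. ] [0.4949 0.1729 0.026 ]
hole [265.1 255.3  99.5  27.8  17. ] [0.5017 0.1637 0.026 ]
hole [273.7 249.5 164.1  27.   18.8] [0.498  0.1698 0.026 ]
hole [267.3 233.3  20.   12.    3. ] [0.4869 0.1668 0.026 ]
hole [320.2 229.1  96.2  40.8  14.2] [0.4864 0.2006 0.026 ]
outer [400.9 222.   30.6   8.2   8.8] [0.4852 0.2523 0.026 ]
outer [444.4 202.6  17.2   7.2   5.8] [0.4741 0.2814 0.026 ]
outer [435.6 180.   27.8   9.2   9.8] [0.4592 0.2754 0.026 ]
outer [275.6 179.7  35.2   5.   19.2] [0.453  0.1756 0.026 ]
outer [328.8 190.1 320.2  12.5  3
[... 518 characters left out ...]
 [447.7 237.1  15.7   6.2   5.5] [0.4976 0.2843 0.026 ]
hole [393.7 236.1 123.2  17.2  18.8] [0.4944 0.2475 0.026 ]
hole [449.9 227.4  28.2   7.   10.8] [0.4911 0.2857 0.026 ]
hole [437.5 228.2  90.7  18.2  12.2] [0.491 0.277 0.026]
hole [406.9 209.7  25.1   8.2   8.8] [0.4775 0.2562 0.026 ]
hole [407.7 193.8  30.5   8.2  10.5] [0.4672 0.2569 0.026 ]
hole [ 423.8  226.1 1452.    62.5   88. ] [0.489  0.2675 0.026 ]
hole [421.1 188.9  66.4   9.5  12.2] [0.4645 0.2657 0.026 ]
hole [412.7 180.4  29.9  10.   10. ] [0.4588 0.2603 0.026 ]
copper (np.float64(315.0), np.int64(238)) 313 317 tool [[ 0.0032 -0.0025  0.0864]]
copper (np.float64(322.0), np.int64(238)) 320 324 tool [[0.0032 0.0021 0.0864]]
```

View pics/z5.png

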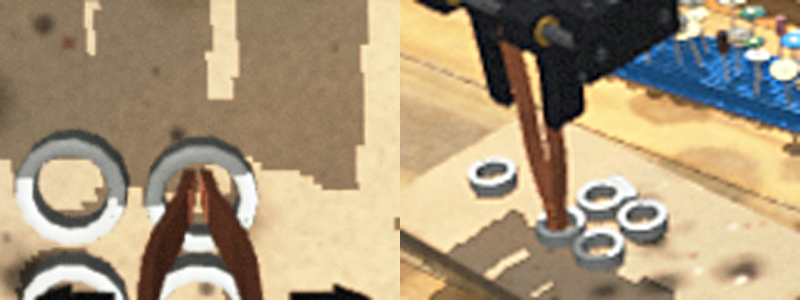

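The shut tips stand centred in the lower-left band's hole in both views, so I'll drag it.

send_rows --targets '[[[0.018,0.008,0],[0,0,0]],[[0.036,0.015,0],[0,0,0]],[[0.053,0.023,0],[0,0,0]],[[0.071,0.031,0],[0,0,0]],[[0.089,0.038,0],[0,0,0]],[[0.107,0.046,0],[0,0,0]],[[0.107,0.046,0],[0,0,0]],[[0.095,0.043,0],[0,0,0]],[[0.095,0.043,0],[0,0,0]],[[0.095,0.043,-0.048],[0,0,0]],[[0.095,0.043,-0.097],[0,0,0]]]'

```text
clock: 16.75
tool_pos: [0.4709, 0.2141, 0.136]
eef_rot: [0.035, 0.999, 0.0, 0.0]
contact_force: [-0.2, -0.8, -0.9]
opening: 0.343
finger_force: 43.0
```

```bash
python3 - <<'E'
from h import *
y=86
w,im=wsnap("w6");o,c,m=rings(im,(230,150,460,300),sat=60,val=90)
for r in o:
    if r[0]=="hole" and r[3]>150: print(np.round(r[1:],1),wplane(w,[r[1:3]],.026).round(4)[0])
x,yy=.4938,.1660
rows([((x,yy,.135),y,4,1),((x,yy,.135),y,2,0),((x,yy,.106),y,4,1),((x,yy,.106),y,2,0)])
rows([((.4705,.112,.106),y,7,1),((.4705,.112,.106),y,1,0),((.4715,.1155,.106),y,1,1),((.4715,.1155,.106),y,1,0),((.4715,.1155,.135),y,2,1)])
E
```

```text
16.75 [0.4709 0.2141 0.136 ] 0.34261568629122485 43.02562415774446 [0.4705 0.2144 0.1351]
[258.  267.6 452.3  25.   23.5] [0.4955 0.1664 0.026 ]
12 rows; max 0.156 ; end [0.4938 0.166  0.106 ]
[[[-0.022, -0.039, 0.0], [0.0, 0.0, 0.0]], [[-0.044, -0.078, 0.0], [0.0, 0.0, 0.0]], [[-0.067, -0.117, 0.0], [0.0, 0.0, 0.0]], [[-0.089, -0.156, 0.0], [0.0, 0.0, 0.0]], [[-0.089, -0.156, 0.0], [0.0, 0.0, 0.0]], [[-0.089, -0.156, 0.0], [0.0, 0.0, 0.0]], [[-0.089, -0.156, 0.025], [0.0, 0.0, 0.0]], [[-0.089, -0.156, 0.049], [0.0, 0.0, 0.0]], [[-0.089, -0.156, 0.073], [0.0, 0.0, 0.0]], [[-0.089, -0.156, 0.097], [0.0, 0.0, 0.0]], [[-0.089, -0.156, 0.097], [0.0, 0.0, 0.0]], [[-0.089, -0.156, 0.097], [0.0, 0.0, 0.0]]]
12 rows; max 0.185 ; end [0.4715 0.1155 0.135 ]
[[[0.009, -0.026, 0.0], [0.0, 0.0, 0.0]], [[0.019, -0.053, 0.0], [0.0, 0.0, 0.0]], [[0.028, -0.079, 0.0], [0.0, 0.0, 0.0]], [[0.037, -0.105, 0.0], [0.0, 0.0, 0.0]], [[0.047, -0.132, 0.0], [0.0, 0.0, 0.0]], [[0.056, -0.158, 0.0], [0.0, 0.0, 0.0]], [[0.065, -0.185, 0.0], [0.0, 0.0, 0.0]], [[0.065, -0.185, 0.0], [0.0, 0.0, 0.0]], [[0.063, -0.173, 0.0], [0.0, 0.0, 0.0]], [[0.063, -0.173, 0.0], [0.0, 0.0, 0.0]], [[0.063, -0.173, -0.048], [0.0, 0.0, 0.0]], [[0.063, -0.173, -0.097], [0.0, 0.0, 0.0]]]
```

send_rows --targets '[[[-0.022,-0.039,0],[0,0,0]],[[-0.044,-0.078,0],[0,0,0]],[[-0.067,-0.117,0],[0,0,0]],[[-0.089,-0.156,0],[0,0,0]],[[-0.089,-0.156,0],[0,0,0]],[[-0.089,-0.156,0],[0,0,0]],[[-0.089,-0.156,0.025],[0,0,0]],[[-0.089,-0.156,0.049],[0,0,0]],[[-0.089,-0.156,0.073],[0,0,0]],[[-0.089,-0.156,0.097],[0,0,0]],[[-0.089,-0.156,0.097],[0,0,0]],[[-0.089,-0.156,0.097],[0,0,0]]]'

```text
clock: 18.3
tool_pos: [0.4942, 0.1655, 0.1058]
eef_rot: [0.035, 0.999, 0.0, 0.0]
contact_force: [-0.2, 0.2, -0.7]
opening: 0.345
finger_force: 43.0
```

send_rows --targets '[[[0.009,-0.026,0],[0,0,0]],[[0.019,-0.053,0],[0,0,0]],[[0.028,-0.079,0],[0,0,0]],[[0.037,-0.105,0],[0,0,0]],[[0.047,-0.132,0],[0,0,0]],[[0.056,-0.158,0],[0,0,0]],[[0.065,-0.185,0],[0,0,0]],[[0.065,-0.185,0],[0,0,0]],[[0.063,-0.173,0],[0,0,0]],[[0.063,-0.173,0],[0,0,0]],[[0.063,-0.173,-0.048],[0,0,0]],[[0.063,-0.173,-0.097],[0,0,0]]]'

```text
clock: 19.8
tool_pos: [0.4715, 0.1154, 0.1351]
eef_rot: [0.035, 0.999, -0.0, -0.0]
contact_force: [0.5, 0.3, -0.7]
opening: 0.349
finger_force: 43.0
```

```bash
python3 - <<'E'
from h import *
y=86
rows([((.485,.17,.20),y,7,1),((.485,.17,.20),y,3,0)])
E
```

```text
10 rows; max 0.216 ; end [0.485 0.17  0.2  ]
[[[-0.005, 0.026, -0.031], [0.0, 0.0, 0.0]], [[-0.009, 0.053, -0.062], [0.0, 0.0, 0.0]], [[-0.014, 0.079, -0.093], [0.0, 0.0, 0.0]], [[-0.019, 0.106, -0.124], [0.0, 0.0, 0.0]], [[-0.023, 0.132, -0.155], [0.0, 0.0, 0.0]], [[-0.028, 0.158, -0.185], [0.0, 0.0, 0.0]], [[-0.033, 0.185, -0.216], [0.0, 0.0, 0.0]], [[-0.033, 0.185, -0.216], [0.0, 0.0, 0.0]], [[-0.033, 0.185, -0.216], [0.0, 0.0, 0.0]], [[-0.033, 0.185, -0.216], [0.0, 0.0, 0.0]]]
```

send_rows --targets '[[[-0.009,0.053,-0.062],[0,0,0]],[[-0.019,0.106,-0.124],[0,0,0]],[[-0.028,0.158,-0.185],[0,0,0]],[[-0.033,0.185,-0.216],[0,0,0]],[[-0.033,0.185,-0.216],[0,0,0]],[[-0.033,0.185,-0.216],[0,0,0]]]'

```text
clock: 20.55
tool_pos: [0.4848, 0.1687, 0.199]
eef_rot: [0.036, 0.999, -0.001, -0.001]
contact_force: [-1.0, -0.4, -0.9]
opening: 0.344
finger_force: 43.0
```

```bash
python3 - <<'E'
from h import *
w,im=wsnap("w7");o,c,m=rings(im,(200,150,460,300),sat=60,val=90)
for r in o:
    if r[3]>150: print(r[0],np.round(r[1:],1),wplane(w,[r[1:3]],.026).round(4)[0])
y=86;x,yy=.5280,.1612
rows([((x,yy,.135),y,4,1),((x,yy,.135),y,2,0),((x,yy,.106),y,4,1),((x,yy,.106),y,2,0)])
rows([((.543,.097,.106),y,7,1),((.543,.097,.106),y,1,0),((.542,.1005,.106),y,1,1),((.542,.1005,.106),y,1,0),((.542,.1005,.135),y,2,1)])
E
```

```text
20.55 [0.4848 0.1687 0.199 ] 0.3438444126850554 43.025008864933625 [0.4851 0.1701 0.1999]
outer [353.3 262.  867.3  32.5  36.5] [0.5347 0.1964 0.026 ]
hole [353.6 259.7 305.   21.5  19.8] [0.5326 0.1967 0.026 ]
outer [430.2 236.7 725.8  31.5  31.2] [0.5154 0.2693 0.026 ]
hole [430.5 236.8 301.   20.   20.2] [0.5155 0.2696 0.026 ]
outer [257.9 200.2 847.3  34.   33.8] [0.4706 0.1151 0.026 ]
hole [258.1 200.  345.4  21.   21.5] [0.4704 0.1153 0.026 ]
outer [370.4 192.9 870.6  34.5  33.8] [0.4711 0.2144 0.026 ]
hole [370.5 193.  361.7  22.   21.5] [0.4712 0.2144 0.026 ]
12 rows; max 0.313 ; end [0.528  0.1612 0.106 ]
[[[-0.036, -0.005, 0.054], [0.0, 0.0, 0.0]], [[-0.072, -0.01, 0.108], [0.0, 0.0, 0.0]], [[-0.108, -0.015, 0.162], [0.0, 0.0, 0.0]], [[-0.145, -0.02, 0.216], [0.0, 0.0, 0.0]], [[-0.145, -0.02, 0.216], [0.0, 0.0, 0.0]], [[-0.145, -0.02, 0.216], [0.0, 0.0, 0.0]], [[-0.145, -0.02, 0.241], [0.0, 0.0, 0.0]], [[-0.145, -0.02, 0.265], [0.0, 0.0, 0.0]], [[-0.145, -0.02, 0.289], [0.0, 0.0, 0.0]], [[-0.145, -0.02, 0.313], [0.0, 0.0, 0.0]], [[-0.145, -0.02, 0.313], [0.0, 0.0, 0.0]], [[-0.145, -0.02, 0.313], [0.0, 0.0, 0.0]]]
12 rows; max 0.21 ; end [0.542  0.1005 0.135 ]
[[[-0.009, -0.03, 0.0], [0.0, 0.0, 0.0]], [[-0.018, -0.06, 0.0], [0.0, 0.0, 0.0]], [[-0.027, -0.09, 0.0], [0.0, 0.0, 0.0]], [[-0.037, -0.12, 0.0], [0.0, 0.0, 0.0]], [[-0.046, -0.15, 0.0], [0.0, 0.0, 0.0]], [[-0.055, -0.18, 0.0], [0.0, 0.0, 0.0]], [[-0.064, -0.21, 0.0], [0.0, 0.0, 0.0]], [[-0.064, -0.21, 0.0], [0.0, 0.0, 0.0]], [[-0.06, -0.198, 0.0], [0.0, 0.0, 0.0]], [[-0.06, -0.198, 0.0], [0.0, 0.0, 0.0]], [[-0.06, -0.198, -0.048], [0.0, 0.0, 0.0]], [[-0.06, -0.198, -0.097], [0.0, 0.0, 0.0]]]
```

send_rows --targets '[[[-0.036,-0.005,0.054],[0,0,0]],[[-0.072,-0.009,0.108],[0,0,0]],[[-0.108,-0.014,0.162],[0,0,0]],[[-0.145,-0.018,0.216],[0,0,0]],[[-0.145,-0.018,0.216],[0,0,0]],[[-0.145,-0.018,0.216],[0,0,0]],[[-0.145,-0.018,0.241],[0,0,0]],[[-0.145,-0.018,0.265],[0,0,0]],[[-0.145,-0.018,0.289],[0,0,0]],[[-0.145,-0.02,0.313],[0,0,0]],[[-0.145,-0.02,0.313],[0,0,0]],[[-0.145,-0.02,0.313],[0,0,0]]]'

```text
clock: 22.1
tool_pos: [0.5285, 0.1607, 0.1058]
eef_rot: [0.035, 0.999, 0.0, 0.0]
contact_force: [-0.4, -0.4, -1.2]
opening: 0.347
finger_force: 43.0
```

send_rows --targets '[[[-0.009,-0.03,0],[0,0,0]],[[-0.018,-0.06,0],[0,0,0]],[[-0.027,-0.09,0],[0,0,0]],[[-0.037,-0.12,0],[0,0,0]],[[-0.046,-0.15,0],[0,0,0]],[[-0.055,-0.18,0],[0,0,0]],[[-0.064,-0.21,0],[0,0,0]],[[-0.064,-0.21,0],[0,0,0]],[[-0.06,-0.198,0],[0,0,0]],[[-0.06,-0.198,0],[0,0,0]],[[-0.06,-0.198,-0.048],[0,0,0]],[[-0.06,-0.198,-0.097],[0,0,0]]]'

```text
clock: 23.6
tool_pos: [0.5423, 0.1003, 0.1361]
eef_rot: [0.035, 0.999, 0.0, 0.0]
contact_force: [-0.4, 0.1, -0.5]
opening: 0.346
finger_force: 43.0
```

```bash
python3 - <<'E'
from h import *
rows([((.48,.16,.20),86,5,1),((.48,.16,.20),86,3,0)])
E
```

```text
8 rows; max 0.22 ; end [0.48 0.16 0.2 ]
[[[0.044, 0.037, -0.043], [0.0, 0.0, 0.0]], [[0.088, 0.073, -0.087], [0.0, 0.0, 0.0]], [[0.132, 0.11, -0.13], [0.0, 0.0, 0.0]], [[0.176, 0.147, -0.173], [0.0, 0.0, 0.0]], [[0.22, 0.183, -0.216], [0.0, 0.0, 0.0]], [[0.22, 0.183, -0.216], [0.0, 0.0, 0.0]], [[0.22, 0.183, -0.216], [0.0, 0.0, 0.0]], [[0.22, 0.183, -0.216], [0.0, 0.0, 0.0]]]
```

send_rows --targets '[[[0.044,0.037,-0.043],[0,0,0]],[[0.088,0.073,-0.087],[0,0,0]],[[0.132,0.11,-0.13],[0,0,0]],[[0.176,0.147,-0.173],[0,0,0]],[[0.22,0.183,-0.216],[0,0,0]],[[0.22,0.183,-0.216],[0,0,0]],[[0.22,0.183,-0.216],[0,0,0]],[[0.22,0.183,-0.216],[0,0,0]]]' --fingers 0.455 --newtons 20

```text
clock: 24.6
tool_pos: [0.4805, 0.1588, 0.1992]
eef_rot: [0.036, 0.999, -0.0, -0.0]
contact_force: [-0.8, 0.0, -1.1]
opening: 0.457
finger_force: 5.0
```

```bash
python3 - <<'E'
from h import *
w,im=wsnap("w8");o,c,m=rings(im,(200,150,480,310),sat=60,val=90)
for r in o:
    if r[3]>150: print(r[0],np.round(r[1:],1),wplane(w,[r[1:3]],.026).round(4)[0])
Rt=R.from_quat(w["q"])
# signet head: component centroid of outline vs hole; farthest rim points from hole centre
k=4;x0,y0=200,150
hc=[r for r in o if r[0]=="hole" and np.linalg.norm(wplane(w,[r[1:3]],.026)[0][:2]-[.5326,.1967])<.01][0]
C=wplane(w,[hc[1:3]],.026)[0]
cs,_=cv2.findContours(m,cv2.RETR_EXTERNAL,cv2.CHAIN_APPROX_NONE)
for q in cs:
    if cv2.pointPolygonTest(q,((hc[1]-x0+.5)*k-.5,(hc[2]-y0+.5)*k-.5),False)>0:
        uv=(q[:,0]+.5)/k-.5+[x0,y0];P=wplane(w,uv,.026)-C;d=np.hypot(P[:,0],P[:,1])
        a=np.degrees(np.arctan2(P[:,1],P[:,0]));f=d>.0185;print("signet",C,"maxd",d.max(),"head dir",np.degrees(np.arctan2(P[f,1].mean(),P[f,0].mean())),"corners",a[f].min(),a[f].max())
cv2.imwrite("pics/z8.png",cv2.resize(im[150:310,200:480],(800,457),interpolation=cv2.INTER_CUBIC))
E
```

```text
24.6 [0.4805 0.1588 0.1992] 0.45706828742449385 5.03368154168129 [0.4799 0.1599 0.1999]
outer [260.2 274.2 247.5  28.2  21.2] [0.5371 0.0987 0.026 ]
outer [351.5 271.9 172.1  14.2  25.2] [0.5406 0.1845 0.026 ]
outer [371.2 264.  281.   21.5  36.2] [0.534  0.2032 0.026 ]
outer [440.1 240.  701.2  30.   31.5] [0.5154 0.2694 0.026 ]
hole [440.2 240.1 294.8  20.   20.2] [0.5155 0.2696 0.026 ]
outer [269.4 203.9 851.2  34.   34.5] [0.4706 0.1152 0.026 ]
hole [269.3 203.6 355.3  21.2  22. ] [0.4703 0.1152 0.026 ]
outer [381.5 196.6 852.4  34.2  33.5] [0.471  0.2144 0.026 ]
hole [381.6 196.7 354.5  21.8  21.5] [0.4711 0.2145 0.026 ]Traceback (most recent call last):
  File "<stdin>", line 8, in <module>
IndexError: list index out of range
```

```bash
python3 - <<'E'
from h import *
rows([((.48,.1965,.20),86,4,1),((.48,.1965,.20),86,2,0)])
E
```

```text
6 rows; max 0.122 ; end [0.48   0.1965 0.2   ]
[[[0.002, 0.03, 0.0], [0.0, 0.0, 0.0]], [[0.004, 0.061, 0.0], [0.0, 0.0, 0.0]], [[0.006, 0.091, 0.0], [0.0, 0.0, 0.0]], [[0.008, 0.122, 0.0], [0.0, 0.0, 0.0]], [[0.008, 0.122, 0.0], [0.0, 0.0, 0.0]], [[0.008, 0.122, 0.0], [0.0, 0.0, 0.0]]]
```

send_rows --targets '[[[0.002,0.03,0],[0,0,0]],[[0.004,0.061,0],[0,0,0]],[[0.006,0.091,0],[0,0,0]],[[0.008,0.122,0],[0,0,0]],[[0.008,0.122,0],[0,0,0]],[[0.008,0.122,0],[0,0,0]]]'

```text
clock: 25.4
tool_pos: [0.4803, 0.196, 0.1997]
eef_rot: [0.035, 0.999, -0.0, -0.0]
contact_force: [0.6, 0.3, -0.6]
opening: 0.458
finger_force: 5.0
```

```bash
python3 - <<'E'
from h import *
w,im=wsnap("w9");o,c,m=rings(im,(180,150,460,310),sat=60,val=90)
for r in o:
    if r[3]>120: print(r[0],np.round(r[1:],1),wplane(w,[r[1:3]],.026).round(4)[0])
cv2.imwrite("pics/z9.png",cv2.resize(im[150:310,180:460],(800,457),interpolation=cv2.INTER_CUBIC))
k=4;x0,y0=180,150
hc=[r for r in o if r[0]=="hole" and np.linalg.norm(wplane(w,[r[1:3]],.026)[0][:2]-[.5326,.1967])<.012]
for hc in hc[:1]:
  C=wplane(w,[hc[1:3]],.026)[0]
  cs,_=cv2.findContours(m,cv2.RETR_EXTERNAL,cv2.CHAIN_APPROX_NONE)
  for q in cs:
    if cv2.pointPolygonTest(q,((hc[1]-x0+.5)*k-.5,(hc[2]-y0+.5)*k-.5),False)>0:
        uv=(q[:,0]+.5)/k-.5+[x0,y0];P=wplane(w,uv,.026)-C;d=np.hypot(P[:,0],P[:,1])
        a=np.degrees(np.arctan2(P[:,1],P[:,0]));f=d>.0185;print("signet",C,"maxd",d.max(),"head dir",np.degrees(np.arctan2(P[f,1].mean(),P[f,0].mean())),"corners",a[f].min(),a[f].max())
E
```

```text
25.4 [0.4803 0.196  0.1997] 0.45783047419899536 5.033693164587021 [0.4801 0.1966 0.1999]
outer [224.8 281.5 659.6  30.8  28.8] [0.543  0.1001 0.026 ]
hole [224.8 281.6 261.   18.8  18.2] [0.5432 0.1    0.026 ]
outer [323.2 268.4 921.3  35.   36.2] [0.5352 0.1957 0.026 ]
hole [324.3 265.6 296.4  20.8  19.5] [0.5325 0.1969 0.026 ]
outer [401.8 242.8 750.1  32.2  31. ] [0.5153 0.2697 0.026 ]
hole [401.8 242.8 307.8  20.8  20.2] [0.5153 0.2697 0.026 ]
outer [229.3 206.8 816.5  33.   33.2] [0.4704 0.1156 0.026 ]
hole [229.2 206.9 321.6  20.8  20.8] [0.4705 0.1154 0.026 ]
outer [339.8 199.4 873.9  34.5  33.8] [0.4711 0.2147 0.026 ]
hole [339.6 199.2 368.4  22.   21.8] [0.4709 0.2145 0.026 ]
signet [0.53247198 0.1969019  0.026     ] maxd 0.022168919042557134 head dir -20.395490341885928 corners -64.61071194587608 22.70421937650061
```

View pics/z9.png

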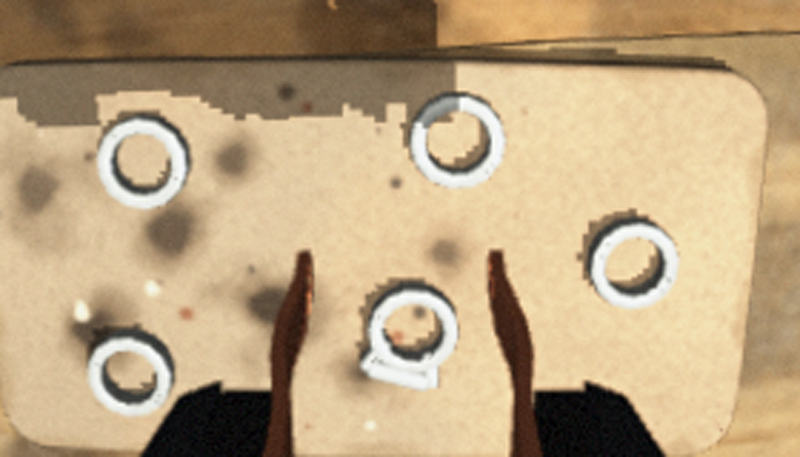

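All five castings are spread flat. The signet sits at crop (412,330) with its head pointing down-left, about −20° in the world. I'll turn the tongs to yaw 70° and take it.

```bash
python3 - <<'E'
from h import *
x,y=.5306,.1976
rows([((x,y,.14),70,6,1),((x,y,.14),70,2,0),((x,y,.105),70,3,1),((x,y,.105),70,1,0)])
E
```

```text
12 rows; max 0.316 ; end [0.5306 0.1976 0.105 ]
[[[-0.028, 0.002, 0.033], [0.0, 0.0, 0.015]], [[-0.056, 0.005, 0.067], [0.0, 0.0, 0.03]], [[-0.084, 0.007, 0.1], [0.0, 0.0, 0.045]], [[-0.112, 0.01, 0.133], [0.0, 0.0, 0.059]], [[-0.14, 0.012, 0.166], [0.0, 0.0, 0.074]], [[-0.168, 0.015, 0.2], [0.0, 0.0, 0.089]], [[-0.168, 0.015, 0.2], [0.0, 0.0, 0.089]], [[-0.168, 0.015, 0.2], [0.0, 0.0, 0.089]], [[-0.168, 0.015, 0.239], [0.0, 0.0, 0.089]], [[-0.168, 0.015, 0.277], [0.0, 0.0, 0.089]], [[-0.168, 0.015, 0.316], [0.0, 0.0, 0.089]], [[-0.168, 0.015, 0.316], [0.0, 0.0, 0.089]]]
```

send_rows --targets '[[[-0.028,0.002,0.033],[0,0,0.015]],[[-0.056,0.005,0.067],[0,0,0.03]],[[-0.084,0.007,0.1],[0,0,0.045]],[[-0.112,0.01,0.133],[0,0,0.059]],[[-0.14,0.012,0.166],[0,0,0.074]],[[-0.168,0.015,0.2],[0,0,0.089]],[[-0.168,0.015,0.2],[0,0,0.089]],[[-0.168,0.015,0.2],[0,0,0.089]],[[-0.168,0.015,0.239],[0,0,0.089]],[[-0.168,0.015,0.277],[0,0,0.089]],[[-0.168,0.015,0.316],[0,0,0.089]],[[-0.168,0.015,0.316],[0,0,0.089]]]'

```text
clock: 26.95
tool_pos: [0.5302, 0.1969, 0.1037]
eef_rot: [0.174, 0.985, -0.001, -0.001]
contact_force: [-0.1, -0.0, -0.4]
opening: 0.452
finger_force: 5.0
```

send_rows --targets '[[[0,0,0],[0,0,0]],[[0,0,0],[0,0,0]],[[0,0,0],[0,0,0]],[[0,0,0],[0,0,0]],[[0,0,0],[0,0,0]]]' --fingers 0.35 --newtons 22

```text
clock: 27.58
tool_pos: [0.5311, 0.1972, 0.105]
eef_rot: [0.174, 0.985, 0.0, 0.0]
contact_force: [-0.3, 0.7, -1.8]
opening: 0.4
finger_force: 22.0
```

send_rows --targets '[[[0,0,-0.02],[0,0,0]],[[0,0,-0.05],[0,0,0]],[[0,0,-0.09],[0,0,0]],[[0,0,-0.13],[0,0,0]],[[0,0,-0.17],[0,0,0]],[[0,0,-0.21],[0,0,0]],[[0,0,-0.24],[0,0,0]],[[0,0,-0.27],[0,0,0]],[[0,0,-0.27],[0,0,0]],[[0,0,-0.27],[0,0,0]],[[0,0,-0.27],[0,0,0]],[[0,0,-0.27],[0,0,0]]]'

```text
clock: 29.08
tool_pos: [0.5308, 0.1971, 0.1856]
eef_rot: [0.174, 0.985, -0.0, -0.0]
contact_force: [-0.0, 0.4, -1.8]
opening: 0.401
finger_force: 22.0
```

```bash
python3 - <<'E'
from h import *
w,im=wsnap("w10");o,c,m=rings(im,(150,140,460,310),sat=60,val=70)
for r in o:
    if r[3]>150: print(r[0],np.round(r[1:],1),wplane(w,[r[1:3]],.026).round(4)[0],wplane(w,[r[1:3]],.107).round(4)[0])
from plant import snapshot
sc=snapshot("scene")["img"]
z=lambda a,x,y,ww,h:cv2.resize(a[y:y+h,x:x+ww],(400,300),interpolation=cv2.INTER_CUBIC)
cv2.imwrite("pics/z10.png",np.hstack([z(im,180,140,240,180),z(sc,180,170,160,120)]))
E
```

```text
29.075 [0.5308 0.1971 0.1856] 0.400691992929661 22.027104189328384 [0.5306 0.1976 0.1051]
outer [224.  263.8 784.2  32.8  33.2] [0.5433 0.1007 0.026 ] [0.5205 0.1337 0.107 ]
hole [224.3 262.8 235.7  19.   16.8] [0.5426 0.1013 0.026 ] [0.5199 0.1342 0.107 ]
outer [ 319.7  253.9 1881.8   44.2   53.2] [0.5637 0.1855 0.026 ] [0.5354 0.196  0.107 ]
hole [319.9 249.2 654.1  31.   29.8] [0.5596 0.1872 0.026 ] [0.5324 0.1972 0.107 ]
outer [205.7 183.9 850.3  32.   35.2] [0.4708 0.1154 0.026 ] [0.4672 0.1445 0.107 ]
hole [205.5 183.7 367.3  21.8  22.8] [0.4706 0.1153 0.026 ] [0.4671 0.1445 0.107 ]
outer [394.5 170.4 955.   36.   35.2] [0.5156 0.2695 0.026 ] [0.5001 0.2577 0.107 ]
hole [394.7 170.3 389.9  23.   22.5] [0.5156 0.2696 0.026 ] [0.5001 0.2578 0.107 ]
outer [314.2 150.6 315.6  36.2  20.5] [0.4779 0.212  0.026 ] [0.4725 0.2155 0.107 ]
```

View pics/z10.png

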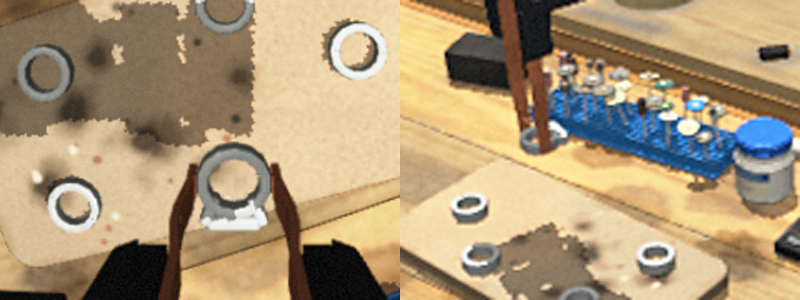

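The signet hangs level between the jaws at about 0.107 m (top face). The four bands lie flat and spread at their measured places. I'm handing in.

```bash
python3 -c "
from plant import *
print(finish_job())"
```

```text
the job is handed in; nothing more can be done
None
```

The signet is held up in the tongs about 80 mm above the board, the four plain bands lie flat with wide gaps around them, nothing else was moved, and the job is handed in at about 29 s; no verdict was returned.

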